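# Hang a reel of solder on its stand

### The arm

A 6-joint arm with a two-finger parallel gripper is mounted at the origin on the work surface. World frame = base frame: x ahead of the robot, y to its left, z up, the work surface at z = 0. Lengths are in m, angles in rad, forces in N, time in s.
With the tool pointing down it reaches from about 0.3 to 0.75 m from the base axis. Payload 8.5 kg.
Tool frame: the origin (TCP) lies midway between the tips of the shut fingers; the grasp point (between the pads) lies manip.grip_depth behind it (manip.grip_depth is the distance from the TCP to the grasp point, in m); z points along the fingers, y is the line along which they close (so a half turn about z gives the same grasp; the last joint's range is limited). The gripper opens to 88 mm and grips with 3 to 60 N. Pads are 18 mm wide; open, the fingers measure 123 mm over their backs; the gripper's body (75 mm by 187 mm) begins 45 mm behind the grasp point.
Start: joints at [-1.539, 0.381, 1.297, -0, 1.464, -0.215], TCP at [0.134, -0.533, 0.239] pointing down, gripper open.
Joint ranges: [-3.11, 3.11], [-0.89, 2.33], [0.22, 2.48], [-1.42, 4.56], [0.17, 2.85], [-2.88, 2.88]. Speed limits (rad/s): [2.39, 2.39, 3.14, 3.14, 3.14, 3.14].

### API

Orientations are given as a unit quaternion [x, y, z, w].
In Python, from workcell import manip gives the robot as it stands.
- The arm moves only by the tool play_rows, never from a script. Its argument "increments" is a list of rows, each a list of 5 numbers: the shift along the tool's x, y, z normalised to -1 to 1, where 1 is 0.5 m, then the turn about the tool's z normalised to -1 to 1, where 1 is pi rad, then the opening, from 0 (shut) to 1 (fully open). A call has 1 to 10 rows; each row is the pose to reach, as a shift and turn from the pose commanded when the call began, along the tool's axes at that moment, turning the shorter way round; what a row does not reach only later rows make up. A row lasts 1/8 s, in which the tool goes at most 62.5 mm and 10.7 degrees, less where a joint would pass 70% of its speed; a pose out of reach is approached as far as the arm can. A call with a number of a shift or a turn outside -1 to 1 is refused whole. A call with a gripper value outside its range is refused whole. The fingers move at their own pace and stop on an object; the grip force is fixed at half the most. Time passes only in rows, so rows that repeat a pose let the fingers close. It gives the time, the measured TCP pose, the force, the opening and the grip force at its end, in the units of the state.
- manip.read_state(): the state, without advancing time (a new reading comes with each control period).
- manip.read_camera(name): name is "scene" or "top" or "wrist"; returns the picture (420x560x3 uint8, blue, green, red); there is no depth.
- manip.camera_info(name): a dict with "fovy" (degrees; the focal length in pixels is half the picture's height over the tangent of half this angle, whatever the lens; pixels are square), "cx", "cy" (the principal point, pixels), "view" (4x4, takes a point from world to camera coordinates); the wrist camera has in their place "hand_eye" (4x4, takes a point from camera to tool coordinates, whose origin is the TCP and whose axes are the flange's). Camera axes: x right, y up, looking along -z (the intrinsics and any distortion apply to the point x, -y, -z); pixel columns grow to the right and rows downward; lengths in m; the calibration is good to about 2 mm. The wrist camera is an equidistant fisheye: a pixel r from the principal point sees the ray r / f radians off the axis. A picture is of the moment at which its call begins: read the wrist's pose just before it. camera_info takes no time and is no camera call.
- manip.hand_in(): hands the job in; it is judged then, once.
The state is a dict: "time_s": time; "qpos": joint angles; "qvel": joint speeds; "joint_efforts": joint torques, N m; "tcp_pos": TCP position; "eef_rot": TCP orientation; "contact_force": force on the tool from outside, world axes, zero at the start; "ft_torque": the same for the moment, N m; "gripper_width": opening from 0.0 (shut) to 1.0 (fully open); "gripper_force": force on a finger pad.
Only numpy, scipy, OpenCV 4.12 (cv2) and the standard library are available. Lean on these libraries where they do the work, as an engineer would, in place of code of your own. Each camera call takes 0.05 s, during which the arm holds its last target. There are 200 camera calls.

### The job

Load the full reel of solder (not the part-used one) onto the empty reel stand: set it down gently in the cradle between the two upright cheeks, then, from the stand's right-hand side as the robot sees it, thread the axle through the near cheek, the reel and the far cheek, and push it fully home until you feel its square handle come up against the cheek, so that the reel hangs on the axle. Feel your way through the holes and never force anything against the stand, because its thin cheeks bend; leave the part-used reel, the flux jar and the screwdriver where they are.

Things in the scene. Friction and masses are not known exactly. Their poses are not given: they have to be found in the camera images.
- stand: Reel stand, fixed to the bench. Origin: underside of the base, below the cradle's middle; x away from the robot, y to its left, z up. Grey base x -95 to +55, y -55 to +55, 12 mm thick. On it two upright aluminium cheeks, 4 mm thick, top at z 72, one on each side of the cradle. More than 25 N on it in all, reel's weight, pushing and side pressing added up, bends it.
- cradle (a point): Where the full reel's centre lies when it rests in the cradle: 47.9 mm above the bench, mid-way between the cheeks (64 mm apart inside). Two rubber ribs along y at x -6 and +6 mm carry the reel's rims and centre it in x; they are part of the base. Axes as the stand's.
- near_hole (a point): Nominal centre of the 12 mm hole in the right-hand cheek, on its outer face (stand y -36), 55.5 mm above the bench; the cheek is 44 mm wide, its foot 68 mm up to z 24. The cheeks are one rigid frame screwed down through oversize holes and never squared up: both sit together up to 5 mm off in x and 4 mm in y, either way; this base-fixed point does not show it. The height is true.
- far_hole (a point): Nominal centre of the like hole in the left-hand cheek, on its outer face (stand y +36). The real one is off by just as much as the near one: the frame is not turned, so the holes' common axis is parallel to the stand's y. The screws are tight; the frame does not give.
- eyelet (a point): Top of the thin wire eyelet that stands on the base on the robot's side, 82 mm from the cradle's middle, 66 mm above the bench. Keep clear of it.
- reel: Full reel of solder, 60 mm outside, 50 mm wide, 0.33 to 0.51 kg. Two grey flanges 3 mm thick with a 20 mm bore; between them (44 mm clear) a metal-grey wound drum, 52 mm diameter, to grip from above across its diameter. Origin at its centre, y along its axis (x and z may have rolled). Starts on its rims in the rack, centre 38.7 mm above the bench, in either place.
- axle: Steel axle, 0.115 kg; origin on its centre line at the shoulder (front end of the handle), y along the shank to the tip. Polished shank, 10 mm diameter from y 0 to 78, then a nose tapering to 2 mm at the tip. Starts flat on the bench, level, centre line 8 mm up, tip to the robot's left within 0.45 rad. Balanced 11 mm behind the shoulder. Fully home, the shoulder touches the near cheek.
- axle_handle (a point): Middle of the axle's square handle, a 16 x 16 mm bar (sides along the axle's x and z) 45 mm long, 22.5 mm behind the shoulder. Grip it here from above across its x.
- axle_tip (a point): Tip of the nose, 94 mm from the shoulder. When home the axle lies on the bottom of the holes (1 mm low) and the reel hangs with its centre 5 mm below the axle's, 1.5 mm above its height in the cradle: the nose has to wedge the reel up, and sideways to the holes, as it goes in.
- rack: Low black reel rack, fixed, 76 x 150 mm, plate 5 mm thick, two rails along y on which the reels stand, end lips 23 mm high. Origin at the centre of its underside, y along the row; the two reel places are at y -36 and +36 mm.
- used_reel: Part-used reel: flanges as on the full reel, but the drum between them is only 34 mm in diameter. Origin at its centre, y along its axis. Stays in the rack.
- flux_jar: Small amber jar with a black cap, 44 mm diameter, 48 mm high, origin at the centre of its underside. Stays where it is.
- driver: Screwdriver lying on the bench, 160 mm long, along its x. Stays where it is.
Not all that is in view belongs to the job. Leave any red look-alike of the axle alone. Several things look just like the stand: the one meant starts farthest to the robot's left.

How it is judged:
By the outcome, as a careful person would: the job done as asked, in the order asked, and still so for the second after the job is handed in, with the robot touching nothing.
It also fails if it takes over 72 s, if anything falls off the work surface, if the arm or the gripper's body presses on something with over 40 N, if the wrist force passes 120 N, or if a joint passes its speed limit or range.

## Working session

There is one attempt and no reset: what is moved stays moved. The work goes in short steps, Python scripts to look and compute and a tool call to move; the robot and the scene stay as the last step left them, time stands still between calls to the robot, and variables do not carry over. Pictures are saved under pics/ and viewed, at most 10 in all, crops included, and the job is handed in when it is done.

Besides the shell and the picture viewer there is one more tool, called after "Request:" in YAML: its name, and indented under it one key for each argument. play_rows: Moves the arm, as the interface text tells. Scaled input: -1 to 1 covers 0.5 m each way for a shift and pi rad each way for a turn. Its arguments: {"type":"object","properties":{"increments":{"type":"array","items":{"type":"array","items":{"type":"number"}}}},"required":["increments"]}

```bash
ls; mkdir -p pics
python3 - <<'E'
from workcell import manip
import cv2,numpy as np
s=manip.read_state();print({k:np.round(v,3).tolist() for k,v in s.items()},manip.grip_depth)
for n in("scene","top","wrist"):
    cv2.imwrite(f"pics/{n}0.png",manip.read_camera(n)); print(n,{k:np.round(v,4).tolist() for k,v in manip.camera_info(n).items()})
a=cv2.imread("pics/scene0.png");b=cv2.imread("pics/top0.png")
E
```

```text
pics
{'time_s': 0.0, 'qpos': [-1.539, 0.381, 1.298, -0.0, 1.464, -0.215], 'qvel': [0.001, -0.001, 0.001, -0.0, -0.001, 0.001], 'joint_efforts': [-0.0, -43.794, -22.456, 0.071, 0.035, -0.0], 'tcp_pos': [0.134, -0.533, 0.238], 'eef_rot': [0.992, 0.123, 0.0, -0.001], 'contact_force': [-1.007, 0.931, 1.184], 'ft_torque': [0.037, 0.052, 0.054], 'gripper_force': 0.0, 'gripper_width': 1.001} 0.0187
scene {'fovy': 50.769, 'cx': 280.575, 'cy': 203.5629, 'view': [[0.532, 0.8467, -0.0014, -0.2121], [-0.558, 0.3519, 0.7515, 0.2332], [0.6369, -0.3991, 0.6597, -1.4288], [0.0, 0.0, 0.0, 1.0]]}
top {'fovy': 46.3532, 'cx': 272.8685, 'cy': 212.6025, 'view': [[-0.0223, -0.9997, 0.0102, -0.0685], [0.9959, -0.0214, 0.088, -0.5248], [-0.0877, 0.0121, 0.9961, -1.2727], [0.0, 0.0, 0.0, 1.0]]}
wrist {'fovy': 65.7065, 'cx': 280.2706, 'cy': 213.1362, 'hand_eye': [[0.0012, 0.9497, 0.313, 0.082], [1.0, -0.0009, -0.0013, -0.0008], [-0.001, 0.313, -0.9497, -0.1453], [0.0, 0.0, 0.0, 1.0]]}
```

View pics/top0.png

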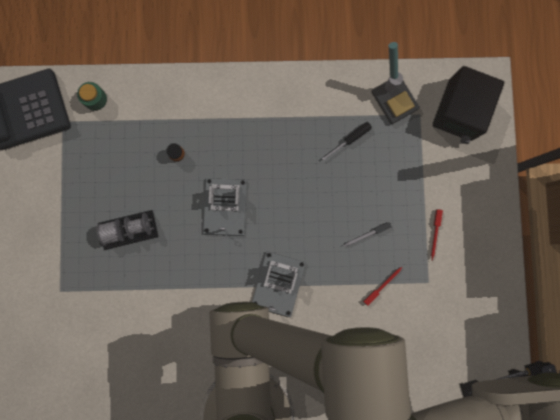

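View pics/scene0.png

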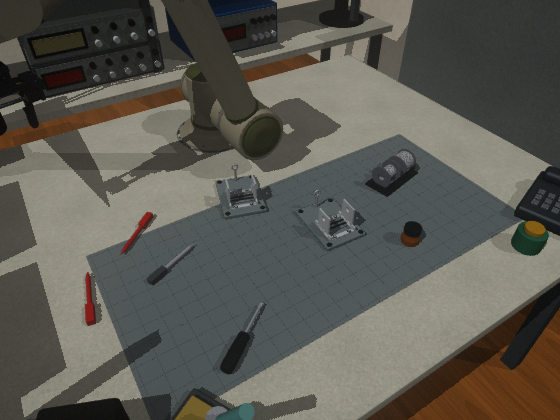

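Top view: there are two stands, at (224,205) and (281,285). The farthest left is (224,205), so that one is meant. The rack is at (128,230), with reels at (109,234) and (139,226). Axle candidates are the grey one at (368,234), red look-alikes at (437,232) and (385,285), and the black-handled screwdriver at (347,141). I'll check these choices in close crops.

```bash
cat > h.py <<'E'
from workcell import manip
import cv2,numpy as np
from scipy.spatial.transform import Rotation as R
def K(n):
    i=manip.camera_info(n); f=210/np.tan(np.radians(i["fovy"])/2); return f,i["cx"],i["cy"],i
def ray(n,u,v,st=None):
    f,cx,cy,i=K(n); x,y=(u-cx)/f,(v-cy)/f
    if n=="wrist":
        r=np.hypot(x,y); s=np.sin(r)/r if r>1e-9 else 1; d=np.array([x*s,-y*s,-np.cos(r)])
        H=np.array(i["hand_eye"]); T=np.eye(4); T[:3,:3]=R.from_quat(st["eef_rot"]).as_matrix(); T[:3,3]=st["tcp_pos"]; C=T@H
    else: d=np.array([x,-y,-1]); C=np.linalg.inv(np.array(i["view"]))
    return C[:3,3],C[:3,:3]@d
def at(n,u,v,z,st=None):
    o,d=ray(n,u,v,st); return o+d*(z-o[2])/d[2]
def proj(n,p,st=None):
    f,cx,cy,i=K(n)
    if n=="wrist":
        H=np.array(i["hand_eye"]); T=np.eye(4); T[:3,:3]=R.from_quat(st["eef_rot"]).as_matrix(); T[:3,3]=st["tcp_pos"]
        q=np.linalg.inv(T@H)@np.r_[p,1]; h=np.hypot(q[0],q[1]); r=np.arctan2(h,-q[2])
        return np.array([cx+f*r*q[0]/h,cy-f*r*q[1]/h])
    q=np.array(i["view"])@np.r_[p,1]; return np.array([cx-f*q[0]/q[2],cy+f*q[1]/q[2]])
def crop(a,u,v,w,h,k): return cv2.resize(a[v:v+h,u:u+w],None,fx=k,fy=k,interpolation=cv2.INTER_CUBIC)
def sv(name,img): cv2.imwrite("pics/"+name,np.clip(img.astype(float)*1.5,0,255).astype(np.uint8))
E
python3 - <<'E'
from h import *
a=cv2.imread("pics/top0.png");b=cv2.imread("pics/scene0.png")
r1=np.hstack([crop(a,190,170,66,75,4),crop(a,92,200,66,75,4),crop(a,336,200,66,75,4)])
r2=np.hstack([crop(b,290,180,88,75,3),crop(b,350,130,88,75,3),crop(b,140,230,88,75,3)])
sv("c1.png",np.vstack([r1,r2]))
E
```

```text
(no output)
```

View pics/c1.png

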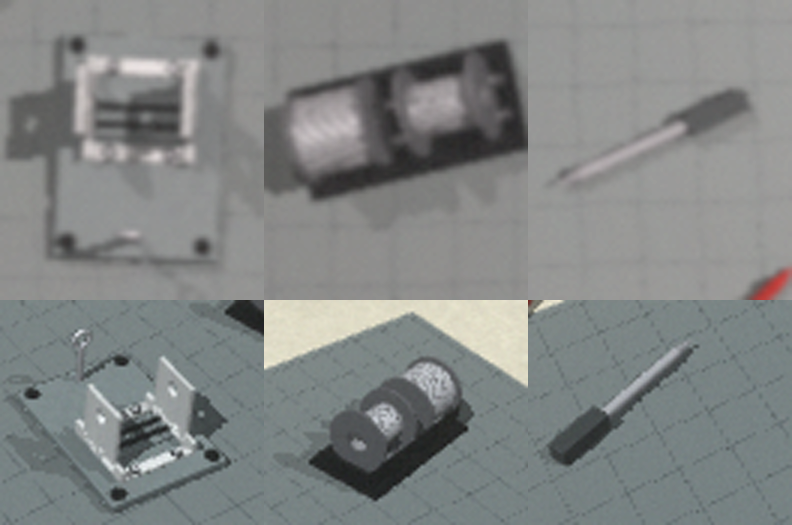

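The crops confirm the choices. The full reel is the fat-drum one on the left of the rack (~(109,232)) and the thin-drum used one is at (135,227). The grey axle has its handle at (383,228) and tip at (339,246). The stand has its base screws at (209,181), (243,182), (207,230) and (240,231).

Run:
```python
from h import *
T=lambda cx,cy,u0,v0,z,x0=0:at("top",u0+(cx-x0)/4-.4,v0+cy/4-.4,z)
p=lambda n,v:print(n,np.round(v*1000,1))
S=[T(*c,190,170,.012) for c in((77,45),(211,49),(67,242),(201,246))]
for s in S:p("screw",s)
o=sum(S)/4; d=(S[0]+S[1]-S[2]-S[3]); yaw=np.arctan2(d[1],d[0]); d2=(S[0]+S[2]-S[1]-S[3]); print("yaw",yaw,np.arctan2(-d2[0],d2[1]))
p("base ctr",o); p("cradle",o+.020*np.array([np.cos(yaw),np.sin(yaw),0]))
p("ribs",T(140,117,190,170,.016))
p("full drum top",T(331,130,92,200,.0647,264)); p("used",T(438,107,92,200,.0557,264))
for c in((290,93),(505,42),(525,147),(313,198)):p("rack corner",T(*c,92,200,.005,264))
p("tip",T(556,183,336,200,.008,528));p("shoulder",T(685,126,336,200,.010,528));p("end",T(748,97,336,200,.012,528))
st=manip.read_state();print(R.from_quat(st["eef_rot"]).as_matrix().round(3))
```

```text
screw [613.1  89.3  12. ]
screw [ 6.086e+02 -3.000e-01  1.200e+01]
screw [481.3  97.4  12. ]
screw [476.7   8.6  12. ]
yaw -0.06407791166434385 -0.051315459113097886
base ctr [544.9  48.8  12. ]
cradle [564.9  47.5  12. ]
ribs [563.3  47.5  16. ]
full drum top [478.7 339.5  64.7]
used [492.5 274.2  55.7]
rack corner [507.3 386.2   5. ]
rack corner [538.4 243.3   5. ]
rack corner [467.9 230.    5. ]
rack corner [437.2 370.4   5. ]
tip [ 433.  -263.9    8. ]
shoulder [ 469. -351.   10.]
end [ 487.3 -393.4   12. ]
[[ 0.97   0.244 -0.   ]
 [ 0.244 -0.97   0.001]
 [ 0.    -0.001 -1.   ]]
```

View pics/wrist0.png

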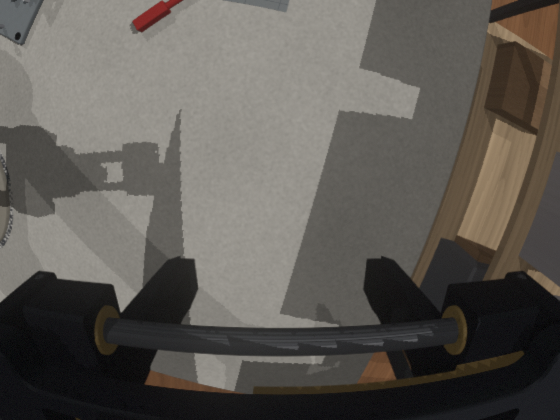

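The wrist view shows only the bench and the fingers. The measured lengths agree with those given: axle 94 mm, handle 46 mm, rack about 145 mm and stand screws consistent. I'll move over the stand first, for a close look.

Request:
play_rows:
  increments:
    - [0.68, -0.35, 0, -0.4, 1]
    - [0.68, -0.35, 0, -0.4, 1]
    - [0.68, -0.35, 0, -0.4, 1]
    - [0.68, -0.35, 0, -0.4, 1]
    - [0.68, -0.35, 0, -0.4, 1]
    - [0.68, -0.35, 0, -0.4, 1]
    - [0.68, -0.35, 0, -0.4, 1]

```text
time_s: 1.02
tcp_pos: [0.4234, -0.2777, 0.2386]
eef_rot: [0.727, 0.687, 0.0, -0.0]
contact_force: [-0.8, -0.5, 0.7]
gripper_width: 0.996
gripper_force: 0.0
```

Request:
play_rows:
  increments:
    - [0.53, 0.254, 0, 0, 1]
    - [0.53, 0.254, 0, 0, 1]
    - [0.53, 0.254, 0, 0, 1]
    - [0.53, 0.254, 0, 0, 1]
    - [0.53, 0.254, 0, 0, 1]
    - [0.53, 0.254, 0, 0, 1]

```text
time_s: 1.78
tcp_pos: [0.5665, -0.0223, 0.2382]
eef_rot: [0.729, 0.684, -0.0, -0.0]
contact_force: [1.1, 0.1, -0.2]
gripper_width: 1.005
gripper_force: 0.0
```

Run:
```python
from h import *
st=manip.read_state(); a=manip.read_camera("wrist"); cv2.imwrite("pics/w1raw.png",a)
import json; json.dump({k:np.array(st[k]).tolist() for k in("tcp_pos","eef_rot")},open("w1.json","w"))
print(st["time_s"],st["tcp_pos"])
for p in((.565,.0475,.012),(.6116,.09,.012)):print(proj("wrist",np.array(p),st))
sv("w1.png",crop(a,110,80,320,240,2.5))
```

```text
1.775 [ 0.56647678 -0.0222654   0.23816159]
[274.82223576 120.58655379]
[313.97505926  81.44703262]
```

View pics/w1.png

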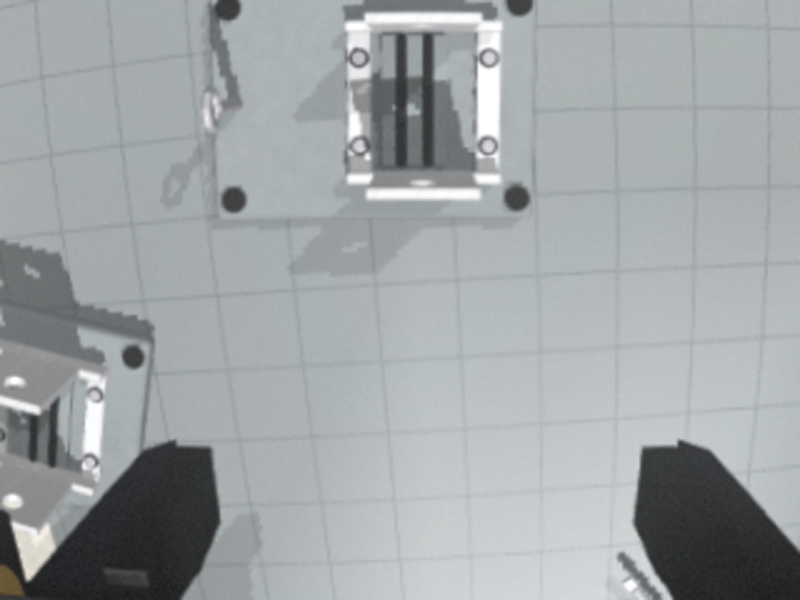

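The stand is clear from above. The base screws are at crop (228,8), (519,4), (233,199) and (516,198). The near cheek's top edge spans (367–480,193), the far one (366–480,18), and the ribs are at columns 401 and 428. The eyelet is at (212,108).

Run:
```python
from h import *
import json; st=json.load(open("w1.json"))
W=lambda c,r,z:at("wrist",110+c/2.5-.3,80+r/2.5-.3,z,st)
p=lambda n,v:print(n,np.round(v*1000,1))
S=[W(228,8,.0125),W(519,4,.0125),W(233,199,.0125),W(516,198,.0125)]
o=sum(S)/4; d=S[1]+S[3]-S[0]-S[2]; d2=S[0]+S[1]-S[2]-S[3]
yw=np.arctan2(d[1],d[0]); print("yaw",yw,np.arctan2(-d2[0],d2[1])); 
for s in S:p("s",s)
p("base",o); ex=np.array([np.cos(yw),np.sin(yw),0]);p("cradle",o+.02*ex)
N=[W(367,193,.072),W(480,193,.072)];F=[W(366,19,.072),W(480,19,.072)]
for q in N+F:p("cheek",q)
c=sum(N+F)/4; p("frame ctr",c); n=sum(N)/2;f=sum(F)/2; print("frame yaw",np.arctan2(-(f-n)[0],(f-n)[1]),np.linalg.norm(f-n))
p("ribs",(W(401,100,.018)+W(428,100,.018))/2); p("eyelet",W(212,108,.066))
fs=[W(358,57,.02),W(488,57,.02),W(360,145,.02),W(487,145,.02)];p("foot scr",sum(fs)/4)
```

```text
yaw -0.06578540641008397 -0.06503700356894064
s [484.   98.6  12.5]
s [615.3  90.   12.5]
s [478.1   9.4  12.5]
s [609.7   0.7  12.5]
base [546.8  49.7  12.5]
cradle [566.7  48.4  12.5]
cheek [546.2  15.7  72. ]
cheek [589.7  13.   72. ]
cheek [550.6  82.7  72. ]
cheek [593.3  80.   72. ]
frame ctr [569.9  47.8  72. ]
frame yaw -0.0598307712465066 0.06713274781207272
ribs [565.9  48.7  18. ]
eyelet [486.8  54.1  66. ]
foot scr [569.8  48.2  20. ]
```

Request:
play_rows:
  increments:
    - [0.6, -0.19, 0.08, -0.09, 1]
    - [0.6, -0.19, 0.08, -0.09, 1]
    - [0.6, -0.19, 0.08, -0.09, 1]
    - [0.6, -0.19, 0.08, -0.09, 1]
    - [0.6, -0.19, 0.08, -0.09, 1]
    - [0.6, -0.19, 0.08, -0.09, 1]
    - [0.6, -0.19, 0.08, -0.09, 1]

```text
time_s: 2.7
tcp_pos: [0.4916, 0.2798, 0.1988]
eef_rot: [0.627, 0.779, -0.0, 0.0]
contact_force: [-0.0, -0.7, 1.0]
gripper_width: 0.999
gripper_force: 0.0
```

Run:
```python
from h import *
st=manip.read_state(); a=manip.read_camera("wrist"); cv2.imwrite("pics/w2raw.png",a)
import json; json.dump({k:np.array(st[k]).tolist() for k in("tcp_pos","eef_rot")},open("w2.json","w"))
print(st["time_s"],st["tcp_pos"],st["eef_rot"])
for p in((.4795,.341,.0647),):print(proj("wrist",np.array(p),st))
sv("w2.png",crop(a,120,60,320,240,2.5))
```

```text
2.7 [0.49158407 0.27984591 0.19878016] [ 6.27273569e-01  7.78798943e-01 -2.16880915e-04  1.70752250e-04]
[281.1629941  132.41752831]
```

View pics/w2.png

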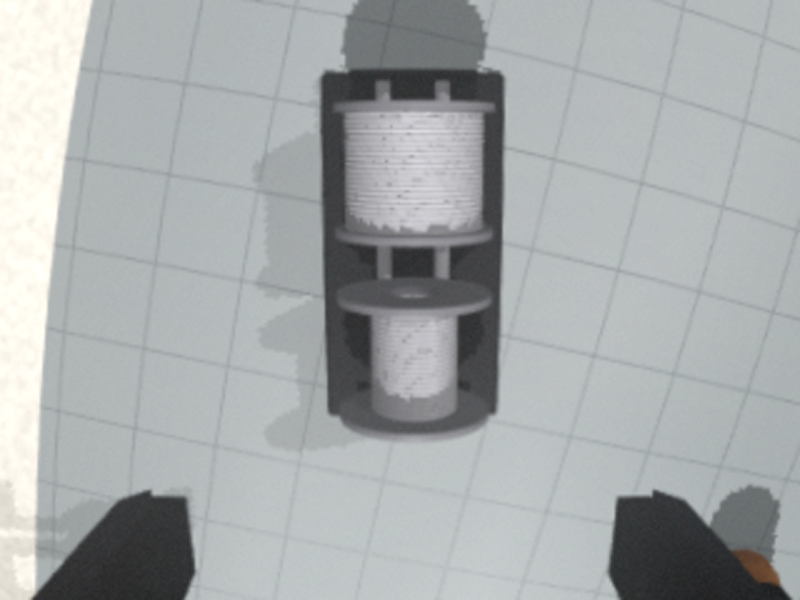

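The rack is vertical in the view, so yaw is aligned. The full reel's drum spans columns 344–484, with flange tops at rows ~101 and ~245. The used reel is below it, at rows 280–430.

Run:
```python
from h import *
import json; st=json.load(open("w2.json"))
W=lambda c,r,z:at("wrist",120+c/2.5-.3,60+r/2.5-.3,z,st)
p=lambda n,v:print(n,np.round(np.array(v)*1000,1))
a,b=W(414,101,.0687),W(414,245,.0687);p("fl",a);p("fl",b);print(np.linalg.norm(a-b)); c=(a+b)/2;p("ctr",c)
R0=[W(321,72,.024),W(503,72,.024),W(328,413,.005),W(497,413,.005)]
for q in R0:p("rack",q)
l,r=W(344,165,.0387+.0),W(484,165,.0387);p("drum x",(l+r)/2);print(np.linalg.norm(l-r))
M=R.from_quat(st["eef_rot"]).as_matrix();d=c-np.array(st["tcp_pos"]);print("tool d",M.T@d/.5, "phi",np.arctan2(M[1,0],M[0,0]))
for q in((a,b)):p("axis",q)
t=W(412,72,.024)-W(412.5,413,.005);print("rack yaw",np.arctan2(-t[0],t[1]))
```

```text
fl [476.9 368.8  68.7]
fl [487.5 320.9  68.7]
0.04908745658687053
ctr [482.2 344.8  68.7]
rack [439.7 374.   24. ]
rack [508.4 389.3  24. ]
rack [469.6 230.1   5. ]
rack [543.3 246.3   5. ]
drum x [482.4 346.4  38.7]
0.05215290018119657
tool d [0.1311034  0.00940266 0.26008866] phi 1.7854977453775147
axis [476.9 368.8  68.7]
axis [487.5 320.9  68.7]
rack yaw 0.2219050589497573
```

Request:
play_rows:
  increments:
    - [0.131, 0.0095, 0.12, 0, 1]
    - [0.131, 0.0095, 0.2, 0, 1]
    - [0.131, 0.0095, 0.28, 0, 1]
    - [0.131, 0.0095, 0.34, 0, 1]
    - [0.131, 0.0095, 0.354, 0, 1]
    - [0.131, 0.0095, 0.354, 0, 0.7]
    - [0.131, 0.0095, 0.354, 0, 0.5]
    - [0.131, 0.0095, 0.354, 0, 0.3]
    - [0.131, 0.0095, 0.354, 0, 0.3]

```text
time_s: 3.88
tcp_pos: [0.4819, 0.3461, 0.0223]
eef_rot: [0.627, 0.779, 0.0, 0.0]
contact_force: [-0.8, 0.2, 3.9]
gripper_width: 0.58
gripper_force: 30.0
```

Request:
play_rows:
  increments:
    - [0, 0, -0.02, 0, 0.3]
    - [0, 0, -0.12, 0, 0.3]
    - [0, 0, -0.22, 0, 0.3]
    - [-0.12, 0.008, -0.22, 0.02, 0.3]
    - [-0.24, 0.016, -0.22, 0.04, 0.3]
    - [-0.36, 0.024, -0.22, 0.06, 0.3]
    - [-0.48, 0.031, -0.22, 0.08, 0.3]
    - [-0.57, 0.036, -0.22, 0.089, 0.3]
    - [-0.616, 0.039, -0.22, 0.089, 0.3]
    - [-0.616, 0.039, -0.22, 0.089, 0.3]

```text
time_s: 5.12
tcp_pos: [0.5669, 0.0479, 0.1318]
eef_rot: [0.73, 0.683, -0.0, -0.0]
contact_force: [-1.2, 0.6, -3.8]
gripper_width: 0.58
gripper_force: 30.0
```

Run:
```python
from h import *
st=manip.read_state(); a=manip.read_camera("wrist"); cv2.imwrite("pics/w3raw.png",a)
import json; json.dump({k:np.array(st[k]).tolist() for k in("tcp_pos","eef_rot")},open("w3.json","w"))
M=R.from_quat(st["eef_rot"]).as_matrix()
print(st["time_s"],st["tcp_pos"],np.arctan2(M[1,0],M[0,0]),st["contact_force"],st["gripper_width"])
sv("w3.png",crop(a,120,100,320,240,2.5))
```

```text
5.125 [0.56688458 0.04791096 0.1317754 ] 1.5041715786035268 [-1.16953673  0.64580093 -3.84152046] 0.5795358466530529
```

View pics/w3.png

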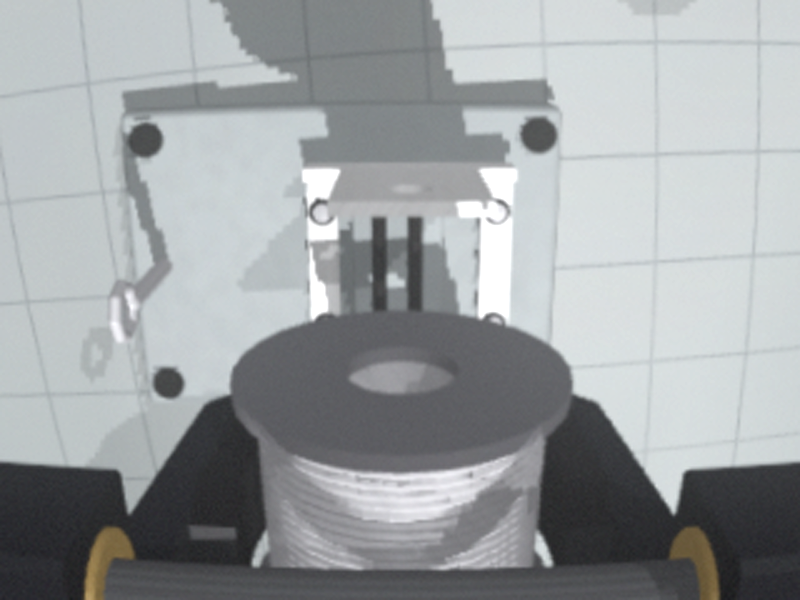

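The reel is held level over the stand. The far flange's bore centre is at about (401,376), its outline spans columns 231–572, and its top is at row 311. Base screws are at (145,140), (539,134) and (168,382).

Run:
```python
from h import *
import json; st=json.load(open("w3.json"))
W=lambda c,r,z:at("wrist",120+c/2.5-.3,100+r/2.5-.3,z,st)
p=lambda n,v:print(n,np.round(np.array(v)*1000,1))
M=R.from_quat(st["eef_rot"]).as_matrix();t=np.array(st["tcp_pos"])
ctr=W(401.5,376,.1482);p("bore outer face",ctr); p(" in tool",M.T@(ctr-t))
top=W(401.5,311,.1782-.0);p("flange top",top);p(" in tool",M.T@(top-t))
a,b,c=W(145,140,.0125),W(539,134,.0125),W(168,382,.0125)
for q in(a,b,c):p("s",q)
o=(b+c)/2;d=b-a;y=np.arctan2(d[1],d[0]);print(y);p("cradle",o+.02*np.array([np.cos(y),np.sin(y),0]))
p("ribs",(W(379,260,.018)+W(415,260,.018))/2)
```

```text
bore outer face [568.6  70.8 148.2]
 in tool [ 22.9   0.2 -16.4]
flange top [570.1  93.9 178.2]
 in tool [ 46.1   0.1 -46.4]
s [483.8  99.5  12.5]
s [615.5  91.7  12.5]
s [478.3  10.2  12.5]
-0.059187212148585064
cradle [566.9  49.8  12.5]
ribs [566.1  53.   18. ]
```

Request:
play_rows:
  increments:
    - [0.005, 0, 0.05, 0, 0.3]
    - [0.005, 0, 0.1, 0, 0.3]
    - [0.005, 0, 0.14, 0, 0.3]
    - [0.005, 0, 0.17, 0, 0.3]
    - [0.005, 0, 0.186, 0, 0.3]
    - [0.005, 0, 0.192, 0, 0.3]
    - [0.005, 0, 0.192, 0, 0.3]

```text
time_s: 6.05
tcp_pos: [0.5671, 0.0518, 0.0361]
eef_rot: [0.729, 0.684, 0.0, 0.0]
contact_force: [-0.4, 0.1, -4.3]
gripper_width: 0.576
gripper_force: 30.0
```

Run:
```python
from h import *
st=manip.read_state(); a=manip.read_camera("wrist"); b=manip.read_camera("scene"); t=manip.read_camera("top")
print(st["time_s"],st["tcp_pos"],st["contact_force"])
sv("w4.png",np.vstack([crop(a,160,60,240,180,2.5)[:,:600],np.hstack([crop(b,290,170,75,50,4),crop(t,190,165,75,50,4)])[:150+50]]))
```

```text
6.05 [0.56713734 0.05182561 0.03609019] [-0.40046733  0.13342728 -4.27048184]
```

View pics/w4.png

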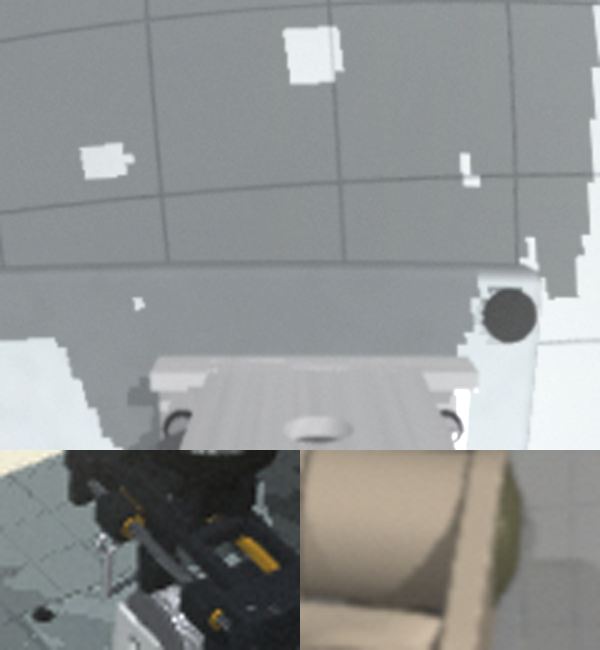

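The reel is just above the cradle with no side load. The far cheek is in front, with its hole centre at crop (318,430) and the base screw at (510,315).

Run:
```python
from h import *
st=manip.read_state(); M=R.from_quat(st["eef_rot"]).as_matrix(); st={k:np.array(st[k]) for k in("tcp_pos","eef_rot")}
W=lambda c,r,z:at("wrist",160+c/2.5-.3,60+r/2.5-.3,z,st)
h=W(318,430,.0555); print("far hole",h*1000,"screw",W(510,315,.0125)*1000)
e=np.array([.065,.998,0]); c=h-.036*e; print("frame ctr",c*1000, "tool",M.T@(c-st["tcp_pos"])*1000, np.arctan2(M[1,0],M[0,0]))
a=manip.read_camera("wrist"); cv2.imwrite("pics/w5raw.png",a)
g=cv2.cvtColor(a,cv2.COLOR_BGR2GRAY).astype(int); 
print([ (v,int(g[v,250:325].mean()),int(g[v,284:292].mean())) for v in range(226,300,2)])
```

```text
far hole [572.21586503  84.12730557  55.5       ] screw [615.62456713  91.0616854   12.5       ]
frame ctr [569.87586503  48.19930557  55.5       ] tool [ -3.35274118   2.90787465 -19.22689157] 1.5065316312485595
[(226, 120, 127), (228, 122, 134), (230, 122, 134), (232, 122, 132), (234, 115, 94), (236, 114, 92), (238, 118, 116), (240, 118, 116), (242, 118, 116), (244, 118, 116), (246, 119, 117), (248, 135, 134), (250, 136, 134), (252, 136, 135), (254, 136, 135), (256, 123, 125), (258, 69, 69), (260, 70, 72), (262, 72, 73), (264, 73, 73), (266, 72, 72), (268, 72, 72), (270, 72, 72), (272, 72, 73), (274, 72, 72), (276, 73, 72), (278, 74, 72), (280, 76, 73), (282, 83, 80), (284, 89, 83), (286, 100, 83), (288, 127, 100), (290, 154, 170), (292, 146, 150), (294, 152, 167), (296, 141, 139), (298, 144, 156)]
```

Run:
```python
from h import *
st=manip.read_state(); M=R.from_quat(st["eef_rot"]).as_matrix(); st={k:np.array(st[k]) for k in("tcp_pos","eef_rot")}
T=lambda v,z:(M.T@(at("wrist",287,v,z,st)-st["tcp_pos"])*1000)[0].round(1)
print("cheek outer",T(247,.072),"inner",T(256.5,.072)); print("flange top outer",[T(v,.0825) for v in(280,282,284)],"inner",T(288,.0825))
```

```text
cheek outer 33.1 inner 29.2
flange top outer [np.float64(25.2), np.float64(24.3), np.float64(23.5)] inner 21.9
```

Request:
play_rows:
  increments:
    - [-0.005, 0, 0, 0, 0.3]
    - [-0.005, 0, 0.003, 0, 0.3]
    - [-0.005, 0, 0.005, 0, 0.3]
    - [-0.005, 0, 0.007, 0, 0.3]
    - [-0.005, 0, 0.008, 0, 0.3]
    - [-0.005, 0, 0.008, 0, 0.3]

```text
time_s: 7.0
tcp_pos: [0.5668, 0.0493, 0.0319]
eef_rot: [0.729, 0.684, 0.0, 0.0]
contact_force: [-1.3, -0.1, -2.3]
gripper_width: 0.581
gripper_force: 30.0
```

Request:
play_rows:
  increments:
    - [0, 0, 0.0005, 0, 0.3]
    - [0, 0, 0.001, 0, 0.3]
    - [0, 0, 0.001, 0, 0.3]

```text
time_s: 7.38
tcp_pos: [0.5669, 0.0493, 0.0316]
eef_rot: [0.729, 0.684, 0.0, 0.0]
contact_force: [-1.3, 0.8, 3.0]
gripper_width: 0.577
gripper_force: 30.0
```

Request:
play_rows:
  increments:
    - [0, 0, 0, 0, 0.8]
    - [0, 0, 0, 0, 0.8]
    - [0, 0, 0, 0, 0.8]
    - [0, 0, -0.05, 0, 0.8]
    - [0, 0, -0.15, 0, 0.8]
    - [0, 0, -0.27, 0, 0.8]
    - [0, 0, -0.27, 0, 0.8]

```text
time_s: 8.25
tcp_pos: [0.5685, 0.0492, 0.1706]
eef_rot: [0.729, 0.684, 0.003, 0.003]
contact_force: [0.6, -0.1, -0.5]
gripper_width: 0.799
gripper_force: 0.0
```

Run:
```python
from h import *
st=manip.read_state(); a=manip.read_camera("wrist"); cv2.imwrite("pics/w6raw.png",a)
M=R.from_quat(st["eef_rot"]).as_matrix()
print(st["time_s"],st["tcp_pos"],st["contact_force"],np.arctan2(M[1,0],M[0,0]))
# drum/flange predicted pixel
for p in((.5666,.0485,.0739),(.5666-.0016,.0735,.0779),(.5666+.0016,.0235,.0779)):print(proj("wrist",np.array(p),st))
```

```text
8.25 [0.56853469 0.04916319 0.17061059] [ 0.64430657 -0.13642307 -0.48888205] 1.5067354657152676
[276.31771159 216.90928204]
[271.98666105 187.43736358]
[280.39042097 247.78639081]
```

Request:
play_rows:
  increments:
    - [-0.12, -0.01, 0, -0.02, 0.6]
    - [-0.24, -0.024, 0, -0.04, 0.6]
    - [-0.36, -0.036, 0, -0.06, 0.6]
    - [-0.48, -0.048, 0, -0.08, 0.6]
    - [-0.6, -0.06, 0, -0.1, 0.6]
    - [-0.72, -0.072, 0, -0.12, 0.6]
    - [-0.84, -0.084, 0, -0.146, 0.6]
    - [-0.918, -0.091, 0, -0.146, 0.6]
    - [-0.918, -0.091, 0, -0.146, 0.6]

```text
time_s: 9.43
tcp_pos: [0.4906, -0.4079, 0.1637]
eef_rot: [0.556, 0.831, 0.0, -0.002]
contact_force: [0.7, 1.3, -0.8]
gripper_width: 0.596
gripper_force: 0.0
```

Run:
```python
from h import *
st=manip.read_state(); a=manip.read_camera("wrist"); cv2.imwrite("pics/w7raw.png",a)
import json; json.dump({k:np.array(st[k]).tolist() for k in("tcp_pos","eef_rot")},open("w7.json","w"))
M=R.from_quat(st["eef_rot"]).as_matrix()
print(st["time_s"],st["tcp_pos"],np.arctan2(M[1,0],M[0,0]))
b=cv2.imread("pics/w6raw.png")
sv("w7.png",np.vstack([np.hstack([crop(a,200,20,160,220,2.5),crop(b,200,130,160,220,2.5)])]))
```

```text
9.425 [ 0.49058131 -0.4078828   0.16371068] 1.9617356390846565
```

View pics/w7.png

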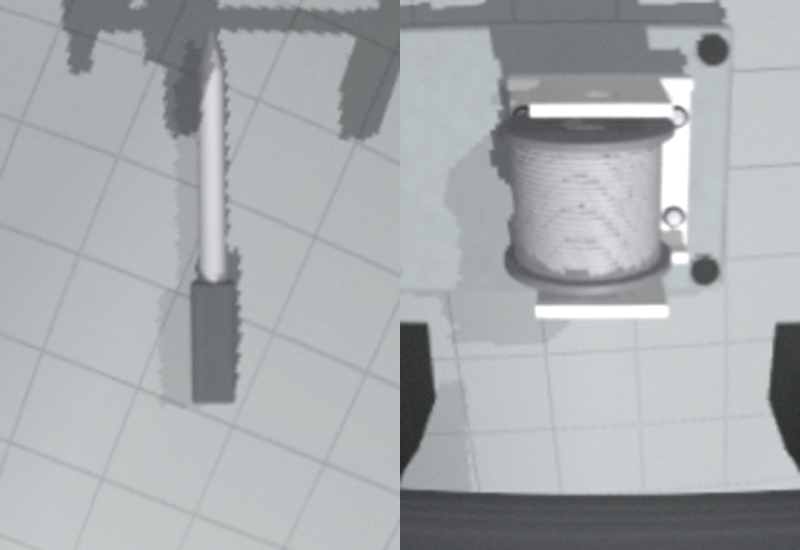

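The reel sits cleanly between the cheeks (right crop). The axle (left crop) has its tip at (211,35), shoulder at (213,282) and handle end at (213,403), lined up with the tool.

Run:
```python
from h import *
import json; st=json.load(open("w7.json"));M=R.from_quat(st["eef_rot"]).as_matrix()
def W(c,r,z):
    q=at("wrist",200+c/2.5-.3,20+r/2.5-.3,z,st);return q,(M.T@(q-np.array(st["tcp_pos"]))*1000).round(1)
t=W(211,35,.008);s=W(213.5,282,.016);e=W(213.5,403,.016)
for q in(t,s,e):print(q[0].round(4),q[1])
d=t[0]-s[0];print(np.hypot(*d[:2]),np.arctan2(-d[0],d[1]));d=s[0]-e[0];print(np.hypot(*d[:2]),np.arctan2(-d[0],d[1]));print("mid",(s[1]+e[1])/2)
```

```text
[ 0.4354 -0.2641  0.008 ] [153.5   3.9 156.2]
[ 0.4714 -0.3491  0.016 ] [ 61.2   4.9 147.9]
[ 0.4886 -0.3903  0.016 ] [ 16.6   5.1 147.8]
0.0923291170488976 0.4014850412885071
0.04465073007419573 0.3951479380165525
mid [ 38.9    5.   147.85]
```

Request:
play_rows:
  increments:
    - [0.078, 0.01, 0.08, -0.003, 0.45]
    - [0.078, 0.01, 0.16, -0.003, 0.45]
    - [0.078, 0.01, 0.23, -0.003, 0.45]
    - [0.078, 0.01, 0.28, -0.003, 0.45]
    - [0.078, 0.01, 0.3, -0.003, 0.45]
    - [0.078, 0.01, 0.3, -0.003, 0.45]

```text
time_s: 10.22
tcp_pos: [0.4817, -0.367, 0.016]
eef_rot: [0.551, 0.835, 0.0, -0.001]
contact_force: [-0.4, -0.2, 0.1]
gripper_width: 0.452
gripper_force: 0.0
```

Request:
play_rows:
  increments:
    - [-0.004, -0.005, 0.012, 0, 0.45]
    - [-0.004, -0.005, 0.024, 0, 0.45]
    - [-0.004, -0.005, 0.026, 0, 0.45]
    - [-0.004, -0.005, 0.026, 0, 0.3]
    - [-0.004, -0.005, 0.026, 0, 0.15]
    - [-0.004, -0.005, 0.026, 0, 0.05]
    - [-0.004, -0.005, 0.026, 0, 0.05]
    - [-0.004, -0.005, 0.026, 0, 0.05]

```text
time_s: 11.22
tcp_pos: [0.4801, -0.3708, 0.0034]
eef_rot: [0.551, 0.835, -0.0, 0.0]
contact_force: [0.6, -0.5, 0.8]
gripper_width: 0.177
gripper_force: 30.0
```

Request:
play_rows:
  increments:
    - [0, 0, -0.05, 0, 0.05]
    - [0, 0, -0.12, 0, 0.05]
    - [0.03, 0.03, -0.2, 0.02, 0.05]
    - [0.1, 0.09, -0.2, 0.05, 0.05]
    - [0.18, 0.16, -0.2, 0.08, 0.05]
    - [0.26, 0.23, -0.2, 0.11, 0.05]
    - [0.33, 0.29, -0.2, 0.14, 0.05]
    - [0.372, 0.329, -0.2, 0.149, 0.05]
    - [0.372, 0.329, -0.2, 0.149, 0.05]
    - [0.372, 0.329, -0.2, 0.149, 0.05]

```text
time_s: 12.48
tcp_pos: [0.558, -0.1357, 0.1031]
eef_rot: [0.729, 0.684, -0.0, -0.0]
contact_force: [-0.2, 0.6, -1.5]
gripper_width: 0.181
gripper_force: 30.0
```

Request:
play_rows:
  increments:
    - [0, 0, 0.03, 0, 0.05]
    - [0, 0, 0.07, 0, 0.05]
    - [0, 0, 0.1, 0, 0.05]
    - [0, 0, 0.105, 0, 0.05]
    - [0, 0, 0.105, 0, 0.05]
    - [0, 0, 0.105, 0, 0.05]

```text
time_s: 13.22
tcp_pos: [0.5585, -0.1352, 0.0513]
eef_rot: [0.729, 0.684, 0.0, 0.001]
contact_force: [0.0, 0.4, -1.3]
gripper_width: 0.181
gripper_force: 30.0
```

Run:
```python
from h import *
import json
st=manip.read_state(); a=manip.read_camera("wrist"); cv2.imwrite("pics/w8raw.png",a); b=manip.read_camera("scene");cv2.imwrite("pics/s8raw.png",b)
json.dump({k:np.array(st[k]).tolist() for k in("tcp_pos","eef_rot")},open("w8.json","w"))
M=R.from_quat(st["eef_rot"]).as_matrix();t=st["tcp_pos"]
print(st["time_s"],t,np.arctan2(M[1,0],M[0,0]))
C=np.array([.5699,.0481,0]);e=np.array([.065,.998,0])
for n,q in(("tip",t+M@np.array([.1175,0,-.0046])),("should",t+M@np.array([.0235,0,-.0046])),("hole",C-.036*e+[0,0,.0555]),("cheektop",C-.036*e+[0,0,.072])):print(n,proj("wrist",q,st).round(1),proj("scene",q).round(1))
sv("w8.png",np.vstack([crop(a,200,20,200,150,4)]))
```

```text
13.225 [ 0.55848769 -0.13521668  0.05132643] 1.5065654766875185
tip [280.1  29.9] [312.4 223.9]
should [279.8 238.4] [276.6 237.8]
hole [279.2 -31.5] [323.3 219.6]
cheektop [279.2 -47.5] [323.8 214.4]
```

View pics/w8.png

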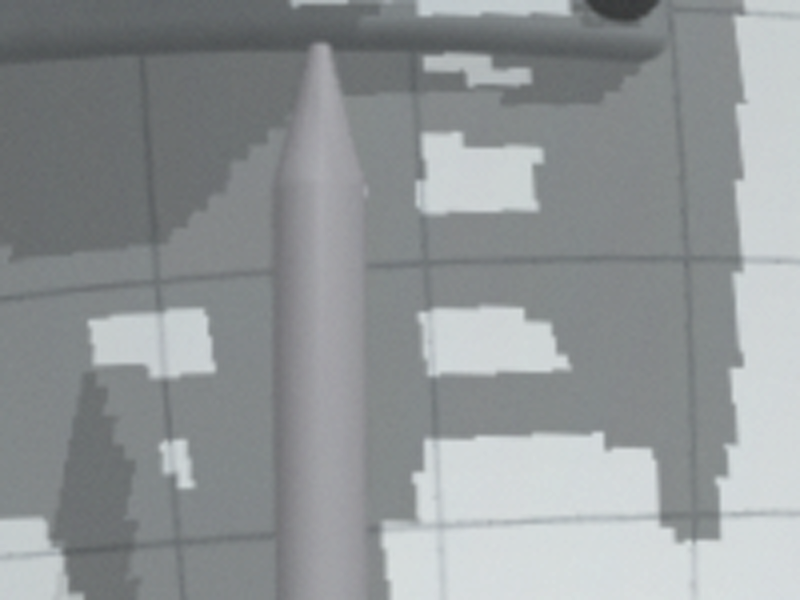

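The tip is at crop (320,43), within 1 px of prediction, and the shank is parallel to the tool axis. I'll align it to the measured hole axis and feel forward.

Request:
play_rows:
  increments:
    - [0, -0.001, 0.002, 0, 0.05]
    - [0.02, -0.001, 0.002, 0, 0.05]
    - [0.04, -0.001, 0.002, 0, 0.05]
    - [0.055, -0.001, 0.002, 0, 0.05]
    - [0.065, -0.001, 0.002, 0, 0.05]
    - [0.075, -0.001, 0.002, 0, 0.05]
    - [0.075, -0.001, 0.002, 0, 0.05]

```text
time_s: 14.2
tcp_pos: [0.5601, -0.0973, 0.0498]
eef_rot: [0.729, 0.684, -0.0, -0.0]
contact_force: [0.4, 0.2, -0.6]
gripper_width: 0.18
gripper_force: 30.0
```

Request:
play_rows:
  increments:
    - [0.004, 0.0005, -0.001, 0, 0.05]
    - [0.008, 0.0005, -0.001, 0, 0.05]
    - [0.012, 0.0005, -0.001, 0, 0.05]
    - [0.012, 0.0005, -0.001, 0, 0.05]

```text
time_s: 14.7
tcp_pos: [0.5607, -0.0915, 0.0503]
eef_rot: [0.729, 0.684, 0.0, 0.0]
contact_force: [0.0, -0.0, -1.4]
gripper_width: 0.181
gripper_force: 30.0
```

Request:
play_rows:
  increments:
    - [0.003, 0, 0, 0, 0.05]
    - [0.006, 0, 0, 0, 0.05]
    - [0.008, 0, 0, 0, 0.05]
    - [0.008, 0, 0, 0, 0.05]

```text
time_s: 15.2
tcp_pos: [0.561, -0.0875, 0.0502]
eef_rot: [0.729, 0.684, -0.0, -0.0]
contact_force: [0.4, -0.1, -1.6]
gripper_width: 0.176
gripper_force: 30.0
```

Request:
play_rows:
  increments:
    - [0.003, 0, 0, 0, 0.05]
    - [0.006, 0, 0, 0, 0.05]
    - [0.009, 0, 0, 0, 0.05]
    - [0.012, 0, 0, 0, 0.05]
    - [0.012, 0, 0, 0, 0.05]

```text
time_s: 15.82
tcp_pos: [0.5614, -0.0814, 0.0502]
eef_rot: [0.729, 0.684, 0.0, -0.0]
contact_force: [0.6, -0.1, -2.2]
gripper_width: 0.175
gripper_force: 30.0
```

Request:
play_rows:
  increments:
    - [0.003, 0, 0, 0, 0.05]
    - [0.006, 0, 0, 0, 0.05]
    - [0.009, 0, 0, 0, 0.05]
    - [0.012, 0, 0, 0, 0.05]
    - [0.012, 0, 0, 0, 0.05]

```text
time_s: 16.45
tcp_pos: [0.5617, -0.0754, 0.0502]
eef_rot: [0.729, 0.684, 0.0, -0.0]
contact_force: [1.0, -0.2, -1.8]
gripper_width: 0.175
gripper_force: 30.0
```

Request:
play_rows:
  increments:
    - [0.005, 0, 0, 0, 0.05]
    - [0.01, 0, 0, 0, 0.05]
    - [0.015, 0, 0, 0, 0.05]
    - [0.02, 0, 0, 0, 0.05]
    - [0.025, 0, 0, 0, 0.05]
    - [0.03, 0, 0, 0, 0.05]
    - [0.036, 0, 0, 0, 0.05]
    - [0.036, 0, 0, 0, 0.05]

```text
time_s: 17.45
tcp_pos: [0.5629, -0.0573, 0.0502]
eef_rot: [0.729, 0.684, 0.0, -0.0]
contact_force: [0.3, 0.4, -1.6]
gripper_width: 0.177
gripper_force: 30.0
```

Request:
play_rows:
  increments:
    - [0.004, 0, 0, 0, 0.05]
    - [0.008, 0, 0, 0, 0.05]
    - [0.012, 0, 0, 0, 0.05]
    - [0.016, 0, 0, 0, 0.05]
    - [0.02, 0, 0, 0, 0.05]
    - [0.02, 0, 0, 0, 0.05]

```text
time_s: 18.2
tcp_pos: [0.5636, -0.0475, 0.0502]
eef_rot: [0.729, 0.684, 0.0, -0.0]
contact_force: [-0.2, -0.2, -1.9]
gripper_width: 0.177
gripper_force: 30.0
```

Tip ≈ 58 mm in. Next come the far flange and far cheek, so I'll take smaller steps.

Request:
play_rows:
  increments:
    - [0.003, 0, 0, 0, 0.05]
    - [0.006, 0, 0, 0, 0.05]
    - [0.009, 0, 0, 0, 0.05]
    - [0.012, 0, 0, 0, 0.05]
    - [0.012, 0, 0, 0, 0.05]

```text
time_s: 18.82
tcp_pos: [0.564, -0.0416, 0.0502]
eef_rot: [0.729, 0.684, 0.0, -0.0]
contact_force: [0.3, -0.8, -1.4]
gripper_width: 0.18
gripper_force: 30.0
```

Request:
play_rows:
  increments:
    - [0.003, 0, 0, 0, 0.05]
    - [0.006, 0, 0, 0, 0.05]
    - [0.009, 0, 0, 0, 0.05]
    - [0.012, 0, 0, 0, 0.05]
    - [0.012, 0, 0, 0, 0.05]

```text
time_s: 19.45
tcp_pos: [0.5643, -0.0355, 0.0502]
eef_rot: [0.729, 0.684, 0.0, -0.0]
contact_force: [-0.2, -0.5, -2.1]
gripper_width: 0.172
gripper_force: 30.0
```

Request:
play_rows:
  increments:
    - [0.003, 0, 0, 0, 0.05]
    - [0.006, 0, 0, 0, 0.05]
    - [0.009, 0, 0, 0, 0.05]
    - [0.012, 0, 0, 0, 0.05]
    - [0.012, 0, 0, 0, 0.05]

```text
time_s: 20.08
tcp_pos: [0.5647, -0.0295, 0.0502]
eef_rot: [0.729, 0.684, 0.0, -0.0]
contact_force: [0.4, -0.5, -2.9]
gripper_width: 0.179
gripper_force: 30.0
```

Request:
play_rows:
  increments:
    - [0.003, 0, 0, 0, 0.05]
    - [0.006, 0, 0, 0, 0.05]
    - [0.008, 0, 0, 0, 0.05]
    - [0.008, 0, 0, 0, 0.05]

```text
time_s: 20.58
tcp_pos: [0.5649, -0.0257, 0.0502]
eef_rot: [0.729, 0.684, -0.0, -0.0]
contact_force: [0.4, -1.2, -2.5]
gripper_width: 0.183
gripper_force: 30.0
```

Request:
play_rows:
  increments:
    - [0.004, 0, 0, 0, 0.05]
    - [0.008, 0, 0, 0, 0.05]
    - [0.012, 0, 0, 0, 0.05]
    - [0.016, 0, 0, 0, 0.05]
    - [0.016, 0, 0, 0, 0.05]

```text
time_s: 21.2
tcp_pos: [0.5655, -0.0173, 0.0502]
eef_rot: [0.729, 0.684, 0.0, -0.0]
contact_force: [0.3, -0.4, -2.8]
gripper_width: 0.177
gripper_force: 30.0
```

Request:
play_rows:
  increments:
    - [0.002, 0, 0, 0, 0.05]
    - [0.004, 0, 0, 0, 0.05]
    - [0.006, 0, 0, 0, 0.05]
    - [0.006, 0, 0, 0, 0.05]

```text
time_s: 21.7
tcp_pos: [0.5657, -0.0146, 0.0503]
eef_rot: [0.729, 0.684, 0.0, -0.0]
contact_force: [-0.6, -2.3, -3.4]
gripper_width: 0.177
gripper_force: 30.0
```

Request:
play_rows:
  increments:
    - [0.001, 0, 0, 0, 0.05]
    - [0.002, 0, 0, 0, 0.05]
    - [0.002, 0, 0, 0, 0.05]

```text
time_s: 22.08
tcp_pos: [0.5657, -0.0137, 0.0502]
eef_rot: [0.729, 0.684, 0.0, -0.0]
contact_force: [0.3, -2.6, -3.5]
gripper_width: 0.18
gripper_force: 30.0
```

Request:
play_rows:
  increments:
    - [0.001, 0, 0, 0, 0.05]
    - [0.002, 0, 0, 0, 0.05]
    - [0.002, 0, 0, 0, 0.05]

```text
time_s: 22.45
tcp_pos: [0.5658, -0.0127, 0.0502]
eef_rot: [0.729, 0.684, 0.0, -0.0]
contact_force: [0.3, -2.6, -3.3]
gripper_width: 0.177
gripper_force: 30.0
```

Request:
play_rows:
  increments:
    - [0.001, 0, 0, 0, 0.05]
    - [0.002, 0, 0, 0, 0.05]
    - [0.002, 0, 0, 0, 0.05]

```text
time_s: 22.82
tcp_pos: [0.5659, -0.0117, 0.0503]
eef_rot: [0.729, 0.684, 0.0, -0.0]
contact_force: [0.3, -2.2, -2.9]
gripper_width: 0.178
gripper_force: 30.0
```

Request:
play_rows:
  increments:
    - [0.001, 0, 0, 0, 0.05]
    - [0.002, 0, 0, 0, 0.05]
    - [0.002, 0, 0, 0, 0.05]

```text
time_s: 23.2
tcp_pos: [0.5659, -0.0108, 0.0502]
eef_rot: [0.729, 0.684, -0.0, -0.0]
contact_force: [-0.6, -3.8, -3.9]
gripper_width: 0.177
gripper_force: 30.0
```

Request:
play_rows:
  increments:
    - [0.001, 0, 0, 0, 0.05]
    - [0.001, 0, 0, 0, 0.05]

```text
time_s: 23.45
tcp_pos: [0.566, -0.0107, 0.0503]
eef_rot: [0.729, 0.684, -0.0, 0.0]
contact_force: [0.0, -6.4, -3.7]
gripper_width: 0.179
gripper_force: 30.0
```

Request:
play_rows:
  increments:
    - [0.0006, 0, 0, 0, 0.05]
    - [0.0006, 0, 0, 0, 0.05]

```text
time_s: 23.7
tcp_pos: [0.566, -0.0107, 0.0503]
eef_rot: [0.729, 0.684, -0.0, 0.0]
contact_force: [-1.0, -7.2, -4.2]
gripper_width: 0.176
gripper_force: 30.0
```

Firm stop at the expected depth, at about 7 N. Releasing.

Request:
play_rows:
  increments:
    - [0, 0, 0.0006, 0, 0.05]
    - [0, 0, 0.0006, 0, 0.3]
    - [0, 0, 0.0006, 0, 0.45]
    - [0, 0, 0.0006, 0, 0.45]
    - [0, 0, -0.03, 0, 0.45]
    - [0, 0, -0.1, 0, 0.45]
    - [0, 0, -0.2, 0, 0.45]
    - [-0.06, 0, -0.26, 0, 0.45]
    - [-0.12, 0, -0.26, 0, 0.45]
    - [-0.12, 0, -0.26, 0, 0.45]

```text
time_s: 24.95
tcp_pos: [0.5621, -0.0712, 0.1815]
eef_rot: [0.73, 0.683, 0.0, 0.001]
contact_force: [-1.0, 0.1, -1.0]
gripper_width: 0.45
gripper_force: 0.0
```

Run:
```python
from h import *
st=manip.read_state(); a=manip.read_camera("wrist"); cv2.imwrite("pics/w9raw.png",a)
print(st["time_s"],st["tcp_pos"],st["contact_force"])
C=np.array([.5699,.0481,0]);e=np.array([.065,.998,0])
def row(pts):
    out=[]
    for s,z in pts: out.append((s,proj("wrist",C+e*s+[0,0,z],st).round(1).tolist()))
    return out
print(row([(-.081,.0625),(-.036,.0625),(-.038,.072),(.038,.072),(.058,.0545),(.034,.072)]))
g=cv2.cvtColor(a,cv2.COLOR_BGR2GRAY).astype(int)
u=int(proj("wrist",C-.05*e+[0,0,.0625],st)[0]); print(u)
print([(v,int(g[v,u-3:u+4].mean())) for v in range(80,330,2)])
```

```text
24.95 [ 0.56212207 -0.07118672  0.18146543] [-0.97541068  0.08593458 -0.97252086]
[(-0.081, [279.6, 162.7]), (-0.036, [279.6, 107.8]), (-0.038, [279.6, 110.4]), (0.038, [279.5, 15.9]), (0.058, [279.5, -0.1]), (0.034, [279.5, 20.7])]
279
[(80, 80), (82, 72), (84, 60), (86, 72), (88, 81), (90, 80), (92, 80), (94, 81), (96, 81), (98, 83), (100, 94), (102, 108), (104, 118), (106, 116), (108, 65), (110, 51), (112, 71), (114, 72), (116, 75), (118, 79), (120, 79), (122, 79), (124, 79), (126, 79), (128, 79), (130, 79), (132, 79), (134, 79), (136, 80), (138, 80), (140, 79), (142, 80), (144, 79), (146, 80), (148, 80), (150, 80), (152, 80), (154, 81), (156, 81), (158, 80), (160, 80), (162, 117), (164, 131), (166, 131), (168, 131), (170, 132), (172, 131), (174, 132), (176, 132), (178, 132), (180, 133), (182, 133), (184, 133), (186, 134), (188, 134), (190, 134), (192, 134), (194, 134), (196, 130), (198, 132), (200, 135), (202, 136), (204, 136), (206, 136), (208, 136), (210, 137), (212, 137), (214, 137), (216, 138), (218, 138), (220, 138), (222, 138), (224, 138), (226, 139), (228, 139), (230, 139), (232, 134), (234, 137), (236, 139), (238, 140), (240, 140), (242, 140), (244, 140), (246, 141), (248, 141), (250, 141), (252, 141), (254, 141), (256, 142), (258, 142), (260, 142), (262, 142), (264, 142), (266, 138), (268, 143), (270, 143), (272, 144), (274, 144), (276, 144), (278, 144), (280, 144), (282, 145), (284, 145), (286, 144), (288, 145), (290, 145), (292, 145), (294, 144), (296, 142), (298, 146), (300, 146), (302, 146), (304, 147), (306, 147), (308, 147), (310, 147), (312, 148), (314, 148), (316, 148), (318, 149), (320, 148), (322, 143), (324, 149), (326, 148), (328, 67)]
```

The handle's end (row 161.5, predicted 162.7) and its front both line up with the cheek, so the axle is home. Handing in.

```bash
python3 -c "
from workcell import manip
print(manip.hand_in())"
```

```text
the job is handed in; nothing more can be done
None
```

The full reel is in the stand with the axle pushed through both cheeks until the handle stopped against the near cheek (about 7 N at the wrist), and the job was handed in at about 25 s; I did not view a picture of the finished stand, and no verdict came back.

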